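# Clear the dry-goods dispenser and hold its filling flap open at balance

### The job

Get the dry-goods dispenser ready for topping up: swing its sprung red-knobbed lever all the way to its stop and let it spring back on its own, and only then take the orange filling flap by its black bar, swing it up and stand it straight up on its balance point. Finish still gripping the bar, with the flap held still and upright so that it falls neither shut nor over the back; never let it tip right over the back. Leave the green-capped spice jar and the flat tin standing where they are.

Things in the scene. Friction and masses are not known exactly. Their poses are not given: they have to be found in the camera images.
- dispenser: Fixed dry-goods dispenser, 120 (x) x 250 (y) x 100 (z) mm. Origin: centre of its underside; z up, its -x face (black chute) looks roughly to the robot, +y along its length. Steel console with the red-knobbed lever on top: the half at -y; white hopper with the orange flap on top: the half at +y. Flap hinge line: along its x axis through (0, 12, 106) mm in its frame.
- flap (a joint): Angle of the orange flap (116 mm wide, 100 long, 6 thick; about 0.2 kg with its bar), rad: 0 shut, level on the hopper, bar at the dispenser's +y end; grows as the bar swings up and over towards -y; 1.571 straight up, its weight balanced over the hinge; 2.4 stop, tipped over the back. The hinge is nearly free: let go, the flap falls one way or the other.
- flap_bar (a point): Black round bar at the flap's free edge, 18 mm diameter, 44 mm long, parallel to the hinge and 138 mm from it; this point at its centre. In the dispenser's frame at (0, 150, 106) mm shut (30 mm clear of the hopper's end), at (0, 12, 244) mm upright. On an 18 mm wide neck, flap's edge 38 mm from its centre. Gripped across its end faces it can turn between the fingers.
- lever (a joint): Angle of the sprung lever in rad: 0 at rest, 1.0 at its stop. Its knob swings 70 mm from the pivot, in a level arc from the flap's side (+y of the dispenser) to the -y side. A spring pulls it back to 0: about 1 N at the knob at rest, 2.6 N at the stop. Pivot: upright axis through (40, -60) mm of the dispenser.
- lever_knob (a point): Upright red knob at the end of the lever, 16 mm diameter, 42 mm high, this point at its centre, 134 mm above the worktop. In the dispenser's frame it is at (-21, -26) mm at rest and at (-21, -94) mm at the stop.
- spice_jar_1: Loose glass spice jar with a green cap, 46 mm diameter, 106 mm high, origin at the centre of its underside, stands beyond the dispenser's -y end. Leave alone.
- tin_1: Loose flat tin, 86 mm diameter, 40 mm high, origin at the centre of its underside, stands beyond the dispenser's +y end. Leave alone.

How it is judged:
On the way, in this order (a step that is already met when the one before it is completed fails the run):
1. the lever is swung to its stop while the flap is still shut (value of joint lever above 0.92 rad and value of joint flap below 0.15 rad), for 0.05 s.
2. the lever has sprung back and is let go, the flap still shut (value of joint lever below 0.1 rad and contact force between the fingers and lever below 0.1 N and value of joint flap below 0.15 rad), for 0.2 s.
3. the flap stands at its balance point, gripped by its bar (value of joint flap between 1.46 and 1.68 rad and contact force between the fingers and flap above 1 N and distance between the grasp point and flap_bar below 0.035 m), for 0.3 s.
At the end, for the whole second after the job is handed in: The flap is held still (under 0.1 rad/s) within 0.11 rad (6 degrees) of straight up, the fingers grip its bar with more than 1 N, the lever is back within 0.1 rad of rest, and the spice jar and tin stand upright where they were (all of step 3 and velocity of joint flap between -0.1 and 0.1 rad/s and value of joint lever below 0.1 rad and angle between each of spice_jar_1, tin_1's own z axis and vertical below 0.2 rad); the arm keeps its last pose, push and grip.
It fails at once if the flap tips over the back (past 2.0 rad) (value of joint flap above 2 rad).
It fails at once if the spice jar or tin is moved by more than 25 mm (distance of any of spice_jar_1, tin_1 from where it was at the start of the episode above 0.025 m).
It also fails if it takes over 54 s, if anything falls off the work surface, if the arm or the gripper's body presses on something with over 40 N, if the wrist force passes 120 N, or if a joint passes its speed limit or range.

### The arm

A 7-joint arm with a two-finger parallel gripper is mounted at the origin on the work surface; the furniture and walls round the work are solid. World frame = base frame: x ahead of the robot, y to its left, z up, the work surface at z = 0. Lengths are in m, angles in rad, forces in N, time in s.
With the tool pointing down it reaches from about 0.4 to 0.875 m from the base axis. Payload 19.3 kg.
Tool frame: the origin (TCP) lies at the centre of the arm's flange, where the gripper is bolted on; the fingertips stand 173 mm ahead of it and the grasp point (between the pads) lies 155 mm ahead of it; z points along the fingers, y is the line along which they close (so a half turn about z gives the same grasp; the last joint's range is limited). The gripper opens to 85 mm and grips with 20 to 120 N. Pads are 22 mm wide; open, the fingers measure 114 mm over their backs; the gripper's body (76 mm by 85 mm) begins 54 mm behind the grasp point. The pads swing forward as they close: fully open they stand 13 mm farther back than shut.
Start: joints at [-1.393, 0.521, -0.036, 1.599, 0.021, 1.021, -0.113], TCP at [0.153, 0.606, 0.405] pointing down, gripper open.
Joint ranges: [-2.91, 2.91], [-0.3, 2.13], [-1.5, 1.42], [0.17, 2.43], [-1.26, 4.41], [0.16, 1.93], [-2.52, 2.52]. Speed limits (rad/s): [1.89, 1.89, 2.39, 2.39, 3.01, 3.01, 3.01].

### API

Orientations are given as [roll, pitch, yaw] about the fixed x, y, z axes, in that order (R = Rz(yaw) Ry(pitch) Rx(roll)).
In Python, from workcell import bot, imaging, job gives the robot as it stands.
- The arm moves only by the tool carry_out, never from a script. Its argument "targets" is a list of rows, each a list of 3 entries, a list of its own where there are three numbers: the shift along the tool's x, y, z in units of 0.25 m (1.0 is 0.25 m), then the turn, a rotation vector about the tool's x, y, z in units of 180 degrees (1.0 is 180 degrees), then the opening, from 0 (shut) to 1 (fully open). In form: [[[tx, ty, tz], [wx, wy, wz], jaw], ...]. A call has 1 to 8 rows; each row shifts and turns the commanded pose from where the row before left it, along the tool's axes as they then stand; what a row does not reach is not made up. A row lasts 1/8 s, in which the tool goes at most 62.5 mm and 10.7 degrees, less where a joint would pass 70% of its speed; a pose out of reach is approached as far as the arm can. A call with a number of a shift or a turn outside -1 to 1 is refused whole. A call with a gripper value outside its range is refused whole. The fingers move at their own pace and stop on an object; "force" is the grip in N (left out, the last holds). Time passes only in rows, so rows that do not move let the fingers close. It gives the time, the measured TCP pose, the force and the opening at its end, in the units of the state.
- bot.observe(): the state, without advancing time (a new reading comes with each control period).
- imaging.grab_frame(name): name is "side" or "top" or "wrist"; returns a dict with "pixels" (480x640x3 uint8, red, green, blue), "mtx" (3x3 intrinsics, pixels), "cam_to_world" (4x4, takes a point from camera to world coordinates); the wrist camera has in their place "mount" (4x4, takes a point from camera to tool coordinates, whose origin is the TCP and whose axes are the flange's). Camera axes: x right, y down, z forward; pixel columns grow to the right and rows downward; lengths in m; the calibration is good to about 2 mm. A picture is of the moment at which its call begins: read the wrist's pose just before it. There is no depth.
- job.job_done(): hands the job in, once; it reports no verdict.
The state is a dict: "clock": time; "qpos": joint angles; "qd": joint speeds; "joint_efforts": joint torques, N m; "position": TCP position; "tool_rot": TCP orientation; "force": force on the tool from outside, world axes, zero at the start; "moment": the same for the moment, N m; "grip_width": finger opening in m.
Only numpy, scipy, OpenCV 4.12 (cv2) and the standard library are available. Lean on these libraries where they do the work, as an engineer would, in place of code of your own. Each camera call takes 0.05 s, during which the arm holds its last target. There are 200 camera calls.

## Working session

There is one attempt and no reset: what is moved stays moved. The work goes in short steps, Python scripts to look and compute and a tool call to move; the robot and the scene stay as the last step left them, time stands still between calls to the robot, and variables do not carry over. Pictures are saved under pics/ and viewed, on a budget of 10 in all, crops included, one or two more only if the job needs it, and the job is handed in when it is done.

Besides the shell and the picture viewer there is one more tool, called as name([rows], argument=value, ...), one row to a line, values as JSON. carry_out: Moves the arm, as the interface text tells. Its arguments: {"type":"object","properties":{"targets":{"type":"array"},"force":{"type":"number"}},"required":["targets"]}

```bash
mkdir -p pics; ls
cat > h.py <<'E'
import numpy as np, cv2
from workcell import bot, imaging, job
from scipy.spatial.transform import Rotation as R
def ray(f,u,v):
    T=np.array(f['cam_to_world']);K=np.array(f['mtx'])
    d=T[:3,:3]@np.linalg.solve(K,[u,v,1.]);return T[:3,3],d
def onplane(f,u,v,z):
    o,d=ray(f,u,v);return o+d*(z-o[2])/d[2]
def two(f1,p1,f2,p2):
    A=np.zeros((3,3));b=np.zeros(3)
    for f,p in((f1,p1),(f2,p2)):
        o,d=ray(f,*p);d/=np.linalg.norm(d);M=np.eye(3)-np.outer(d,d);A+=M;b+=M@o
    return np.linalg.solve(A,b)
def save(f,n): cv2.imwrite('pics/'+n,cv2.cvtColor(f['pixels'],cv2.COLOR_RGB2BGR))
E
python3 - <<'E'
from h import *
print(bot.observe())
for n in('top','side'):
    f=imaging.grab_frame(n);save(f,n+'1.png');print(n,np.round(f['cam_to_world'],3).tolist(),f['mtx'][0])
    hsv=cv2.cvtColor(f['pixels'],cv2.COLOR_RGB2HSV)
    for c,lo,hi in(('red',(0,150,70),(6,255,255)),('orange',(8,150,100),(20,255,255)),('green',(45,80,40),(85,255,255))):
        m=cv2.inRange(hsv,lo,hi);k,l,s,ce=cv2.connectedComponentsWithStats(m)
        for i in range(1,k):
            if s[i,4]>40:print(c,s[i].tolist(),ce[i].round(1))
E
```

```text
pics
{'clock': 0.0, 'qpos': array([-1.39320994,  0.52200489, -0.03632275,  1.59996161,  0.02119766,
        1.02109937, -0.11282802]), 'qd': array([-8.87866840e-05, -6.19143099e-04,  3.88050662e-04, -1.16725023e-03,
       -6.80463366e-04,  1.69400785e-03, -2.05823283e-04]), 'joint_efforts': array([-1.98527996e-03, -9.27097178e+01,  1.97877042e+00, -3.69920325e+01,
        1.77738396e-02,  8.09997349e-03,  1.55578709e-05]), 'position': array([0.15327867, 0.60578293, 0.40414797]), 'tool_rot': array([-3.14050704e+00,  7.69484034e-05,  2.89376222e+00]), 'force': array([ 0.10321559, -0.14026423, -0.65459341]), 'moment': array([-0.0351648 , -0.03594959,  0.03452078]), 'grip_width': 0.08559708841226607}
top [[0.022, -0.985, 0.171, 0.291], [-1.0, -0.023, -0.003, -0.04], [0.007, -0.171, -0.985, 1.27], [0.0, 0.0, 0.0, 1.0]] [573.24577772   0.         328.71685514]
red [360, 258, 7, 9, 46] [362.9 261.9]
red [461, 449, 64, 31, 1512] [493.8 464.8]
orange [172, 202, 53, 213, 5718] [193.7 291.2]
orange [236, 203, 143, 227, 13435] [285.  294.7]
orange [383, 207, 15, 21, 109] [390.9 217.6]
orange [4
[... 879 characters left out ...]
, 12, 9, 46] [280.6 211.8]
orange [370, 208, 24, 9, 82] [382.7 211.2]
orange [417, 209, 17, 20, 155] [426.7 219.8]
orange [349, 211, 20, 6, 58] [358.4 213.7]
orange [470, 219, 14, 23, 156] [475.7 229.1]
orange [499, 219, 35, 24, 540] [517.1 231.1]
orange [259, 242, 81, 36, 2081] [304.5 260. ]
orange [344, 265, 157, 16, 1453] [420.9 272.1]
orange [234, 307, 282, 70, 8921] [369.2 342.8]
orange [604, 361, 36, 21, 300] [628.5 374.6]
orange [220, 388, 87, 31, 1961] [263.1 403.4]
orange [564, 403, 17, 29, 258] [572.1 417.5]
orange [597, 405, 43, 30, 1119] [619.4 419. ]
orange [473, 424, 44, 31, 484] [497.5 436. ]
orange [382, 427, 24, 7, 48] [393.5 429.1]
orange [424, 429, 20, 9, 48] [433.7 433. ]
```

View pics/top1.png

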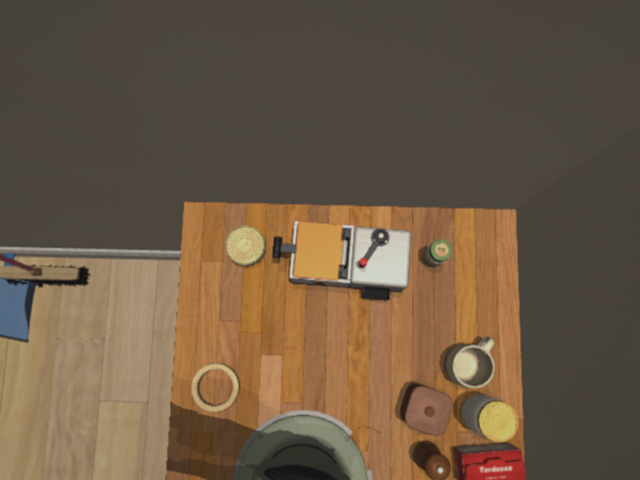

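View pics/side1.png

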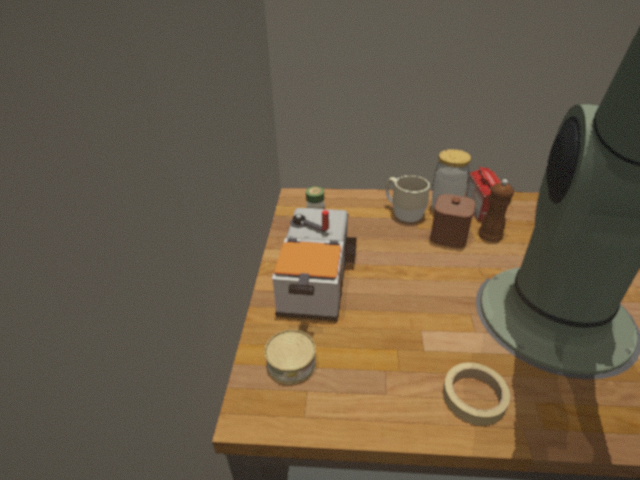

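Run:
```python
from h import *
f=imaging.grab_frame('top');g=imaging.grab_frame('side')
k=two(f,(362.9,261.9),g,(324.8,219.7));print('knob',k, onplane(f,362.9,261.9,.145),onplane(g,324.8,219.7,.134))
hsv=cv2.cvtColor(f['pixels'],cv2.COLOR_RGB2HSV)
m=cv2.inRange(hsv,(8,200,120),(20,255,255));m[:, :293]=0;m[:,345:]=0;m[:224]=0;m[281:]=0
print('flap',cv2.minAreaRect(cv2.findNonZero(m)))
r=cv2.inRange(hsv,(0,0,0),(180,255,60))
b=r.copy();b[:,:270]=0;b[:,284:]=0;b[:232]=0;b[265:]=0
cc=cv2.minAreaRect(cv2.findNonZero(b));print('bar',cc)
bar=onplane(f,*cc[0],.108);print(bar,two(f,cc[0],g,(301,289)))
w=onplane(f,362.9,261.9,.145)
d=bar-w;a=np.arctan2(d[1],d[0])-np.arctan2(176,21);print('yaw',a,'len',np.linalg.norm(d[:2]),'exp',np.hypot(176,21))
c,s=np.cos(a),np.sin(a);M=np.array([[c,-s],[s,c]])
O=bar[:2]-M@[0,.150];print('O',O, w[:2]-M@[-.021,-.026])
for n,p,z in(('jar',(440,247),.106),('tin',(245,244),.04)):
    q=onplane(f,*p,z);print(n,q,M.T@(q[:2]-O))
for u,v in((353,226),(411,230),(408,290),(289,283)):print(M.T@(onplane(f,u,v,.1)[:2]-O))
for u,v in ((380,237),):print('pivot',M.T@(onplane(f,u,v,.125)[:2]-O))
```

```text
knob [ 0.44906049 -0.11229759  0.13444628] [ 0.44786968 -0.11163448  0.145     ] [ 0.44882781 -0.11288764  0.134     ]Traceback (most recent call last):
  File "<stdin>", line 6, in <module>
cv2.error: OpenCV(4.12.0) /io/opencv/modules/imgproc/src/convhull.cpp:143: error: (-215:Assertion failed) total >= 0 && (depth == CV_32F || depth == CV_32S) in function 'convexHull'
```

Run:
```python
from h import *
f=imaging.grab_frame('top');g=imaging.grab_frame('side')
hsv=cv2.cvtColor(f['pixels'],cv2.COLOR_RGB2HSV)
print(hsv[250,320],hsv[248,278])
ref=hsv[250,320].astype(int)
m=cv2.inRange(hsv,tuple(np.maximum(ref-[4,35,35],0).tolist()),tuple(np.minimum(ref+[4,35,35],255).tolist()));m[:, :286]=0;m[:,356:]=0;m[:218]=0;m[288:]=0
print('flap',cv2.minAreaRect(cv2.findNonZero(m)))
r=cv2.inRange(hsv,(0,0,0),(180,255,60))
b=r.copy();b[:,:270]=0;b[:,284:]=0;b[:232]=0;b[265:]=0
cc=cv2.minAreaRect(cv2.findNonZero(b));print('bar',cc)
bar=onplane(f,*cc[0],.108);print(bar,two(f,cc[0],g,(301,289)))
w=onplane(f,362.9,261.9,.145)
d=bar-w;a=np.arctan2(d[1],d[0])-np.arctan2(176,21);print('yaw',a,'len',np.linalg.norm(d[:2]),'exp',np.hypot(176,21))
c,s=np.cos(a),np.sin(a);M=np.array([[c,-s],[s,c]])
O=bar[:2]-M@[0,.150];print('O',O, w[:2]-M@[-.021,-.026])
for n,p,z in(('jar',(440,247),.106),('tin',(245,244),.04)):
    q=onplane(f,*p,z);print(n,q,M.T@(q[:2]-O))
for u,v in((353,226),(411,230),(408,290),(289,283)):print(M.T@(onplane(f,u,v,.1)[:2]-O))
for u,v in ((380,237),):print('pivot',M.T@(onplane(f,u,v,.125)[:2]-O))
```

```text
[ 18 155 204] [ 0  6 45]
flap ((320.0, 252.5), (68.0, 69.0), 0.0)
bar ((277.0, 247.0), (20.0, 8.0), 90.0)
[0.47987678 0.06282203 0.108     ] [0.48026663 0.06295387 0.10652226]
yaw -0.06269281518863967 len 0.17736833888415793 exp 177.2484132510077
O [ 0.47047902 -0.08688328] [ 0.47045737 -0.08700124]
jar [ 0.4879095  -0.27271299  0.106     ] [ 0.02903879 -0.18437258]
tin [0.49593257 0.13862136 0.04      ] [0.01127529 0.22665634]
[ 0.05889982 -0.00242854]
[ 0.06079479 -0.12342883]
[-0.06450745 -0.12481085]
[-0.0709275   0.11888852]
pivot [ 0.03573114 -0.05806532]
```

```bash
cat >> h.py <<'E'
YAW=-0.063;O=np.array([.4705,-.087])
def dw(x,y,z): # dispenser mm -> world
    c,s=np.cos(YAW),np.sin(YAW);x,y=x/1e3,y/1e3
    return np.array([O[0]+c*x-s*y,O[1]+s*x+c*y,z/1e3])
def wd(p):
    c,s=np.cos(YAW),np.sin(YAW);d=np.asarray(p[:2])-O
    return np.array([c*d[0]+s*d[1],-s*d[0]+c*d[1],p[2]])*1e3
RD=R.from_euler('xyz',[np.pi,0,YAW+np.pi/2])
def units(p,q,p2,q2):
    return np.round(q.inv().apply(p2-p)/.25,3).tolist(),np.round((q.inv()*q2).as_rotvec()/np.pi,3).tolist()
def cur():
    s=bot.observe();return s['position'],R.from_euler('xyz',s['tool_rot']),s
E
python3 - <<'E'
from h import *
p,q,s=cur()
t=dw(-25,6,360)
# polar arc
a0,a1=np.arctan2(p[1],p[0]),np.arctan2(t[1],t[0]);r0,r1=np.hypot(*p[:2]),np.hypot(*t[:2])
w=(q.inv()*RD).as_rotvec()
n=16;P,Q=p,q
for i in range(1,n+1):
    u=i/n;a=a0+u*(a1-a0);r=r0+u*(r1-r0)
    P2=np.array([r*np.cos(a),r*np.sin(a),p[2]+u*(t[2]-p[2])]);Q2=q*R.from_rotvec(w*u)
    print(units(P,Q,P2,Q2));P,Q=P2,Q2
print(t)
E
```

```text
([-0.23, -0.054, 0.011], [-0.0, 0.0, 0.028])
([-0.225, -0.055, 0.011], [-0.0, 0.0, 0.028])
([-0.221, -0.057, 0.011], [-0.0, 0.0, 0.028])
([-0.217, -0.058, 0.011], [-0.0, 0.0, 0.028])
([-0.212, -0.059, 0.011], [-0.0, 0.0, 0.028])
([-0.208, -0.06, 0.011], [-0.0, 0.0, 0.028])
([-0.203, -0.061, 0.011], [-0.0, 0.0, 0.028])
([-0.199, -0.062, 0.011], [-0.0, 0.0, 0.028])
([-0.194, -0.063, 0.011], [-0.0, 0.0, 0.028])
([-0.19, -0.064, 0.011], [-0.0, 0.0, 0.028])
([-0.185, -0.065, 0.011], [-0.0, 0.0, 0.028])
([-0.181, -0.066, 0.011], [-0.0, 0.0, 0.028])
([-0.177, -0.067, 0.011], [-0.0, 0.0, 0.028])
([-0.172, -0.067, 0.011], [-0.0, 0.0, 0.028])
([-0.168, -0.068, 0.011], [-0.0, 0.0, 0.028])
([-0.163, -0.069, 0.011], [-0.0, 0.0, 0.028])
[ 0.44592735 -0.07943794  0.36      ]
```

carry_out([
  [[-0.23,-0.054,0.01],[0,0,0.028],0],
  [[-0.225,-0.055,0.01],[0,0,0.028],0],
  [[-0.221,-0.057,0.01],[0,0,0.028],0],
  [[-0.217,-0.058,0.01],[0,0,0.028],0],
  [[-0.212,-0.059,0.01],[0,0,0.028],0],
  [[-0.208,-0.06,0.01],[0,0,0.028],0],
  [[-0.203,-0.061,0.01],[0,0,0.028],0],
  [[-0.199,-0.062,0.01],[0,0,0.028],0],
], force=40)

```text
clock: 1.3
position: [0.452, 0.2896, 0.3847]
tool_rot: [3.141, 0.0, 2.187]
force: [1.9, -0.1, -0.1]
grip_width: 0.0002
```

carry_out([
  [[-0.194,-0.063,0.01],[0,0,0.028],0],
  [[-0.19,-0.064,0.01],[0,0,0.028],0],
  [[-0.185,-0.065,0.01],[0,0,0.028],0],
  [[-0.181,-0.066,0.01],[0,0,0.028],0],
  [[-0.177,-0.067,0.01],[0,0,0.028],0],
  [[-0.172,-0.067,0.01],[0,0,0.028],0],
  [[-0.168,-0.068,0.01],[0,0,0.028],0],
  [[-0.163,-0.069,0.01],[0,0,0.028],0],
])

```text
clock: 2.3
position: [0.4383, -0.0813, 0.3648]
tool_rot: [3.141, 0.0, 1.483]
force: [0.8, -0.3, 0.2]
grip_width: -0.0001
```

carry_out([
  [[0,0,0],[0,0,0],0],
  [[0,0,0],[0,0,0],0],
])

```text
clock: 2.55
position: [0.439, -0.0796, 0.3648]
tool_rot: [3.141, -0.0, 1.487]
force: [0.5, -0.3, 0.4]
grip_width: -0.0002
```

Run:
```python
from h import *
p,q,s=cur();print(s,wd(p)); print(units(p,q,dw(-25,6,301),RD))
save(imaging.grab_frame('wrist'),'w1.png')
```

```text
{'clock': 2.55, 'qpos': array([-0.32327379,  0.32521598,  0.45847169,  2.11054683, -0.20981642,
        0.7480998 ,  0.18519712]), 'qd': array([-0.01643072,  0.00372689, -0.00852296, -0.00465846, -0.00020361,
       -0.00033971, -0.00065936]), 'joint_efforts': array([ 1.85820121e+00, -5.84088171e+01,  7.94654578e+00, -2.83188540e+01,
        8.65146099e-02,  7.87580910e-03,  2.10297777e-02]), 'position': array([ 0.43901268, -0.07958851,  0.36481131]), 'tool_rot': array([ 3.14122231e+00, -2.64088566e-04,  1.48702384e+00]), 'force': array([ 0.5353822 , -0.29732302,  0.41492899]), 'moment': array([-0.0148575 , -0.01450374,  0.00968408]), 'grip_width': -0.00021926821357951635} [-31.89147212   5.41440149 364.81131206]
([0.003, 0.027, 0.255], [0.0, -0.0, -0.007])
```

View pics/w1.png

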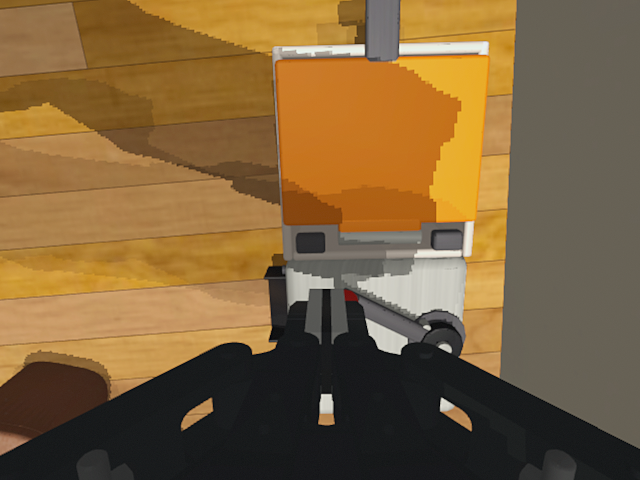

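carry_out([
  [[0,0.014,0.0],[0,0,-0.003],0],
  [[0.003,0.014,0.1],[0,0,-0.004],0],
  [[0,0,0.1],[0,0,0],0],
  [[0,0,0.055],[0,0,0],0],
  [[0,0,0],[0,0,0],0],
])

```text
clock: 3.22
position: [0.4459, -0.0795, 0.3005]
tool_rot: [-3.14, 0.0, 1.509]
force: [0.0, -0.7, 0.3]
grip_width: 0.0001
```

Run:
```python
from h import *
p,q,s=cur();print(s['force'],wd(p),q.as_euler('xyz')); print(units(p,q,dw(-25,-76,301),RD))
save(imaging.grab_frame('side'),'s2.png')
f=cv2.imread('pics/s2.png')[120:360,200:440];cv2.imwrite('pics/s2c.png',cv2.resize(f,None,fx=2.5,fy=2.5))
```

```text
[ 0.03299607 -0.6931782   0.26065916] [-25.04332913   5.8933276  300.49715466] [-3.14023391e+00  1.59440684e-04  1.50882919e+00]
([-0.328, -0.0, -0.002], [-0.0, 0.0, 0.0])
```

View pics/s2c.png

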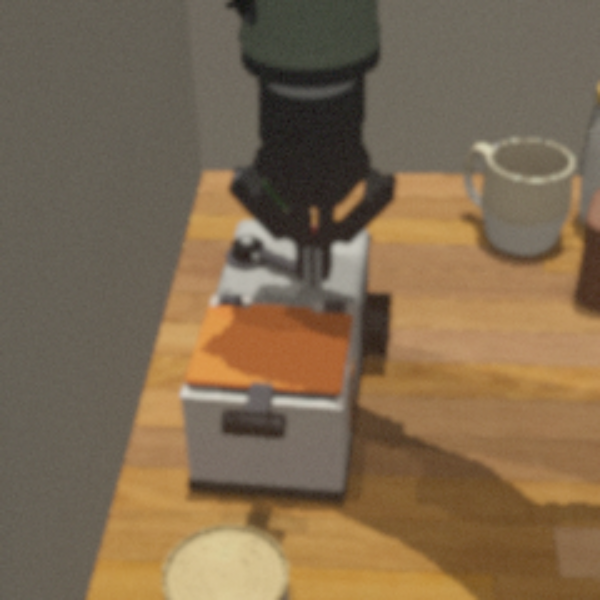

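The fingertips sit between the hinge and the hidden knob, with the flap still shut. Next I push towards -y.

carry_out([
  [[-0.03,0,0],[0,0,0],0],
  [[-0.03,0,0],[0,0,0],0],
  [[-0.03,0,0],[0,0,0],0],
  [[-0.03,0,0],[0,0,0],0],
  [[-0.03,0,0],[0,0,0],0],
  [[-0.03,0,0],[0,0,0],0],
  [[-0.03,0,0],[0,0,0],0],
  [[-0.03,0,0],[0,0,0],0],
])

```text
clock: 4.28
position: [0.4421, -0.1401, 0.301]
tool_rot: [3.141, 0.0, 1.508]
force: [1.2, 2.7, -0.8]
grip_width: -0.0002
```

carry_out([
  [[-0.03,0,0],[0,0,0],0],
  [[-0.03,0,0],[0,0,0],0],
  [[-0.02,0,0],[0,0,0],0],
  [[0,0,0],[0,0,0],0],
  [[0,0,0],[0,0,0],0],
])

```text
clock: 4.9
position: [0.4409, -0.1596, 0.301]
tool_rot: [3.141, -0.0, 1.508]
force: [2.0, 3.2, 2.1]
grip_width: 0.0001
```

Run:
```python
from h import *
p,q,s=cur();print(s['force'],wd(p))
save(imaging.grab_frame('top'),'t2.png')
f=cv2.imread('pics/t2.png')[200:320,260:460];cv2.imwrite('pics/t2c.png',cv2.resize(f,None,fx=4,fy=4))
```

```text
[2.02279207 3.18689968 2.08185695] [-24.97330403 -74.31525228 301.01916115]
```

carry_out([
  [[-0.012,0,0],[0,0,0],0],
  [[0,0,0],[0,0,0],0],
  [[0,0,0],[0,0,0],0],
])

```text
clock: 5.32
position: [0.441, -0.1613, 0.301]
tool_rot: [-3.142, -0.002, 1.51]
force: [4.8, 14.2, 2.2]
grip_width: 0.0003
```

carry_out([
  [[-0.012,0,0],[0,0,0],0],
  [[0,0,0],[0,0,0],0],
  [[0,0,0],[0,0,0],0],
])

```text
clock: 5.7
position: [0.4413, -0.1628, 0.3009]
tool_rot: [-3.141, -0.004, 1.512]
force: [6.8, 26.9, 3.8]
grip_width: -0.0002
```

The force has jumped to 27 N, so the lever is on its stop. I'll ease the pressure, then lift clear so it springs back.

carry_out([
  [[0.026,0,0],[0,0,0],0],
  [[0,0,-0.12],[0,0,0],0],
  [[0,0,-0.2],[0,0,0],0],
  [[0,0,0],[0,0,0],0],
  [[0,0,0],[0,0,0],0],
  [[0,0,0],[0,0,0],0],
  [[0,0,0],[0,0,0],0],
  [[0,0,0],[0,0,0],0],
])

```text
clock: 6.7
position: [0.4408, -0.1591, 0.3806]
tool_rot: [-3.141, 0.0, 1.508]
force: [-0.2, 0.0, 0.7]
grip_width: 0.0
```

Run:
```python
from h import *
p,q,s=cur();print(s['force'],wd(p),s['qpos'])
save(imaging.grab_frame('side'),'s3.png')
f=cv2.imread('pics/s3.png')[120:360,200:440];cv2.imwrite('pics/s3c.png',cv2.resize(f,None,fx=2.5,fy=2.5))
w=dw(0,150,0);print(units(p,q,dw(0,150,380),RD),units(p,q,dw(0,150,261),RD))
```

```text
[-0.23664565  0.02137965  0.69722501] [-25.12217795 -73.86267491 380.58958986] [-0.14786063  0.33614401  0.46217669  2.04154946 -0.20447398  0.80818768
  0.37145259]
([0.895, 0.101, 0.002], [-0.0, 0.0, 0.0]) ([0.895, 0.101, 0.478], [-0.0, 0.0, 0.0])
```

View pics/s3c.png

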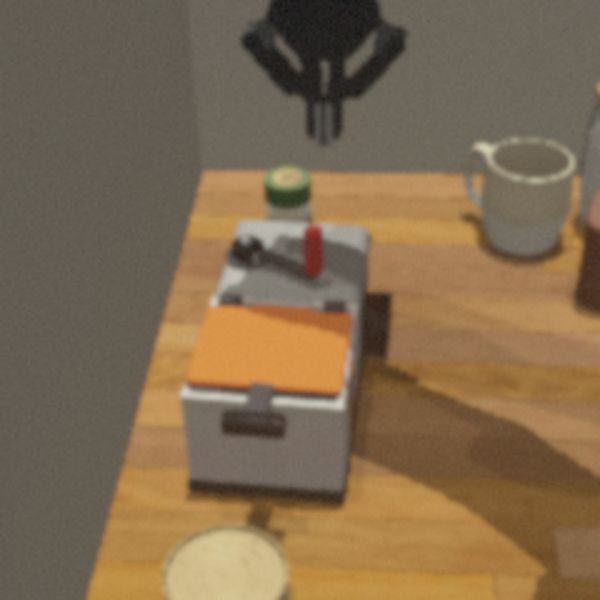

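The lever is back at rest (knob at crop pixel 313,250), the flap is shut and the jar is standing. Next I move above the bar.

carry_out([
  [[0.149,0.017,0],[0,0,0],1],
  [[0.149,0.017,0],[0,0,0],1],
  [[0.149,0.017,0],[0,0,0],1],
  [[0.149,0.017,0],[0,0,0],1],
  [[0.149,0.017,0],[0,0,0],1],
  [[0.15,0.016,0],[0,0,0],1],
  [[0,0,0],[0,0,0],1],
  [[0,0,0],[0,0,0],1],
])

```text
clock: 7.75
position: [0.4799, 0.0621, 0.3808]
tool_rot: [-3.141, 0.0, 1.508]
force: [-0.0, -0.4, 0.1]
grip_width: 0.0856
```

Run:
```python
from h import *
p,q,s=cur();f=imaging.grab_frame('wrist');save(f,'w4.png')
print(s['force'],wd(p),s['qpos'],s['grip_width'])
T=np.eye(4);T[:3,:3]=q.as_matrix();T[:3,3]=p
C=T@np.array(f['mount']);W=np.linalg.inv(C)
for n,P in(('bar',(0,150,115)),('barL',(-22,150,115)),('barR',(22,150,115)),('neck',(0,112,109)),('edgeL',(-58,112,109)),('edgeR',(58,112,109))):
    c=W@np.append(dw(*P),1);u=np.array(f['mtx'])@c[:3];print(n,u[:2]/u[2])
print(units(p,q,dw(0,150,261),RD))
```

```text
[-0.01343716 -0.3802298   0.06626795] [-1.09713875e-02  1.49372437e+02  3.80844161e+02] [-0.56677009  0.35314036  0.40109181  2.00334441 -0.18522229  0.82006627
 -0.12367425] 0.08560654656951465
bar [326.84338355 244.12980611]
barL [291.80874904 244.1374844 ]
barR [361.88209311 244.12212692]
neck [326.81521293 295.89920717]
edgeL [240.24169107 295.91074187]
edgeR [413.41362235 295.88766916]
([0.003, 0.0, 0.479], [-0.0, 0.0, 0.0])
```

View pics/w4.png

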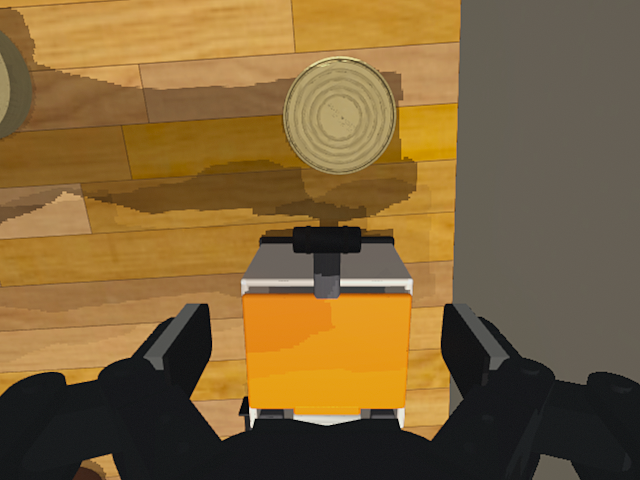

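The bar is at (327,240) against a predicted (327,244), so the pose holds within about 3 mm. I go down and grip.

carry_out([
  [[0.009,0,0.1],[0,0,0],1],
  [[0,0,0.14],[0,0,0],1],
  [[0,0,0.14],[0,0,0],1],
  [[0,0,0.1],[0,0,0],1],
  [[0,0,0],[0,0,0],1],
  [[0,0,0],[0,0,0],1],
])

```text
clock: 8.55
position: [0.4804, 0.0643, 0.2619]
tool_rot: [3.141, -0.0, 1.507]
force: [0.8, -0.3, 0.7]
grip_width: 0.0856
```

carry_out([
  [[0,0,0],[0,0,0],0.3],
  [[0,0,0],[0,0,0],0.3],
  [[0,0,0],[0,0,0],0.3],
  [[0,0,0],[0,0,0],0.3],
  [[0,0,0],[0,0,0],0.3],
  [[0,0,0],[0,0,0],0.3],
], force=30)

```text
clock: 9.3
position: [0.4803, 0.065, 0.2615]
tool_rot: [3.141, -0.0, 1.508]
force: [-2.7, 0.4, 9.3]
grip_width: 0.0436
```

Run:
```python
from h import *
p,q,s=cur();print(s['force'],wd(p),s['grip_width'])
# arc in TCP, hinge (12,106), offset of grasp kept
P=p;g=wd(p)-np.array([0,150,106+155.])
print('off',g)
n=40
th=np.linspace(0,np.pi/2,n+1)
for i in range(1,n+1):
    P2=dw(g[0],12+138*np.cos(th[i])+g[1],261+g[2]+138*np.sin(th[i]))
    if i==1:P=p
    print(i,units(P,q,P2,RD)[0]);P=P2
```

```text
[-2.73198765  0.40105648  9.31988914] [2.15132320e-01 1.52288881e+02 2.61534669e+02] 0.043593519428825715
off [0.21513232 2.28888104 0.53466886]
1 [-0.0, 0.0, -0.022]
2 [-0.001, 0.0, -0.022]
3 [-0.002, 0.0, -0.022]
4 [-0.003, 0.0, -0.021]
5 [-0.004, 0.0, -0.021]
6 [-0.005, 0.0, -0.021]
7 [-0.005, 0.0, -0.021]
8 [-0.006, 0.0, -0.021]
9 [-0.007, 0.0, -0.02]
10 [-0.008, 0.0, -0.02]
11 [-0.009, 0.0, -0.02]
12 [-0.009, 0.0, -0.02]
13 [-0.01, 0.0, -0.019]
14 [-0.011, 0.0, -0.019]
15 [-0.012, 0.0, -0.018]
16 [-0.012, 0.0, -0.018]
17 [-0.013, 0.0, -0.017]
18 [-0.014, 0.0, -0.017]
19 [-0.014, 0.0, -0.016]
20 [-0.015, 0.0, -0.016]
21 [-0.016, 0.0, -0.015]
22 [-0.016, 0.0, -0.014]
23 [-0.017, 0.0, -0.014]
24 [-0.017, 0.0, -0.013]
25 [-0.018, 0.0, -0.012]
26 [-0.018, -0.0, -0.012]
27 [-0.019, -0.0, -0.011]
28 [-0.019, -0.0, -0.01]
29 [-0.019, -0.0, -0.009]
30 [-0.02, -0.0, -0.009]
31 [-0.02, -0.0, -0.008]
32 [-0.02, -0.0, -0.007]
33 [-0.021, -0.0, -0.006]
34 [-0.021, -0.0, -0.005]
35 [-0.021, -0.0, -0.005]
36 [-0.021, -0.0, -0.004]
37 [-0.021, -0.0, -0.003]
38 [-0.022, -0.0, -0.002]
39 [-0.022, -0.0, -0.001]
40 [-0.022, -0.0, -0.0]
```

carry_out([
  [[-0.001,0,-0.036],[0,0,0],0.3],
  [[-0.004,0,-0.036],[0,0,0],0.3],
  [[-0.006,0,-0.036],[0,0,0],0.3],
  [[-0.008,0,-0.035],[0,0,0],0.3],
  [[-0.01,0,-0.035],[0,0,0],0.3],
  [[-0.013,0,-0.034],[0,0,0],0.3],
  [[-0.015,0,-0.033],[0,0,0],0.3],
  [[-0.017,0,-0.032],[0,0,0],0.3],
])

```text
clock: 10.3
position: [0.4791, 0.0462, 0.3308]
tool_rot: [3.141, -0.0, 1.508]
force: [5.2, -3.3, -5.5]
grip_width: 0.0434
```

carry_out([
  [[0,0,0],[0,0,0],0.3],
  [[0,0,0],[0,0,0],0.3],
])

```text
clock: 10.55
position: [0.4791, 0.0465, 0.3302]
tool_rot: [3.141, -0.0, 1.508]
force: [4.7, -0.9, -3.5]
grip_width: 0.0432
```

Run:
```python
from h import *
p,q,s=cur();print(s['force'],s['moment'],wd(p)-[0,12,261],s['grip_width'],q.as_euler('xyz'))
```

```text
[ 4.66467793 -0.86915135 -3.54110842] [-0.25703053 -1.11177753 -0.00448712] [  0.15211409 121.79729083  69.18454633] 0.04324425300398548 [ 3.14124301e+00 -6.68259731e-05  1.50837665e+00]
```

carry_out([
  [[-0.019,0,-0.031],[0,0,0],0.3],
  [[-0.021,0,-0.029],[0,0,0],0.3],
  [[-0.023,0,-0.028],[0,0,0],0.3],
  [[-0.025,0,-0.026],[0,0,0],0.3],
  [[-0.026,0,-0.025],[0,0,0],0.3],
  [[-0.028,0,-0.023],[0,0,0],0.3],
  [[-0.029,0,-0.021],[0,0,0],0.3],
  [[-0.031,0,-0.019],[0,0,0],0.3],
])

```text
clock: 11.55
position: [0.476, -0.0035, 0.3808]
tool_rot: [3.141, -0.001, 1.509]
force: [5.1, 1.6, -0.9]
grip_width: 0.0433
```

carry_out([
  [[0,0,0],[0,0,0],0.3],
  [[0,0,0],[0,0,0],0.3],
])

```text
clock: 11.8
position: [0.476, -0.0032, 0.3806]
tool_rot: [3.141, -0.001, 1.509]
force: [5.5, 3.3, 2.0]
grip_width: 0.0434
```

Run:
```python
from h import *
p,q,s=cur();print(s['force'],s['moment'],wd(p)-[0,12,261],s['grip_width'],q.as_euler('xyz'))
```

```text
[5.50214898 3.26626825 2.02424113] [ 0.81141697 -0.96417274 -0.07721444] [  0.26145076  71.97221191 119.58293859] 0.043385573523932214 [ 3.14123542e+00 -5.66139310e-04  1.50896539e+00]
```

carry_out([
  [[-0.032,0,-0.017],[0,0,0],0.3],
  [[-0.033,0,-0.015],[0,0,0],0.3],
  [[-0.034,0,-0.013],[0,0,0],0.3],
  [[-0.035,0,-0.01],[0,0,0],0.3],
  [[-0.035,0,-0.008],[0,0,0],0.3],
  [[-0.036,0,-0.006],[0,0,0],0.3],
  [[-0.036,0,-0.004],[0,0,0],0.3],
  [[-0.035,0,-0.001],[0,0,0],0.3],
])

```text
clock: 12.8
position: [0.4718, -0.0723, 0.3993]
tool_rot: [3.141, -0.001, 1.509]
force: [1.7, 2.8, 6.9]
grip_width: 0.0432
```

carry_out([
  [[0,0,0],[0,0,0],0.3],
  [[0,0,0],[0,0,0],0.3],
  [[0,0,0],[0,0,0],0.3],
  [[0,0,0],[0,0,0],0.3],
])

```text
clock: 13.3
position: [0.4718, -0.0722, 0.3993]
tool_rot: [3.141, -0.0, 1.509]
force: [3.1, 0.9, 7.9]
grip_width: 0.0436
```

Run:
```python
from h import *
p,q,s=cur();print(s['force'],s['moment'],wd(p)-[0,12,261],s['grip_width'],q.as_euler('xyz'))
g=imaging.grab_frame('side');t=imaging.grab_frame('top');save(g,'s5.png');save(t,'t5.png')
f=cv2.imread('pics/s5.png')[120:400,180:460];a=cv2.resize(f,(400,400));b=cv2.resize(cv2.imread('pics/t5.png')[180:320,240:460],(400,400))
cv2.imwrite('pics/st5.png',np.hstack([a,b]))
for P in((0,12,244),(-58,12,206),(58,12,206),(-58,12,110),(58,12,110)):
    W=np.linalg.inv(np.array(g['cam_to_world']));u=np.array(g['mtx'])@(W@np.append(dw(*P),1))[:3];u=u[:2]/u[2];print(P,u,(u-[180,120])*400/280)
```

```text
[3.08707018 0.91110093 7.92558528] [ 0.4834419  -0.58351227 -0.03449579] [  0.38871541   2.84443165 138.25386578] 0.04358765967132916 [ 3.14116043e+00 -3.89853039e-04  1.50896788e+00]
(0, 12, 244) [310.28165183 180.75896921] [186.11664546  86.79852745]
(-58, 12, 206) [342.13336723 200.43343935] [231.61909604 114.90491335]
(58, 12, 206) [280.35068741 197.23857081] [143.35812487 110.34081544]
(-58, 12, 110) [341.63588353 241.98351357] [230.90840504 174.26216225]
(58, 12, 110) [283.99824298 238.3617398 ] [148.56891854 169.08819971]
```

View pics/st5.png

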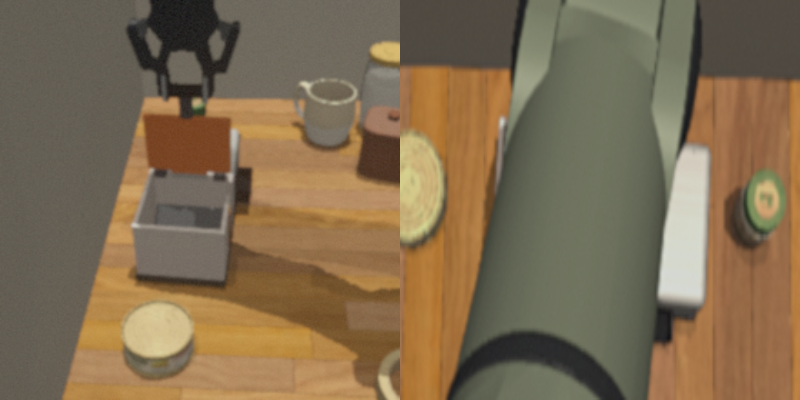

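Run:
```python
from h import *
g=imaging.grab_frame('side');W=np.linalg.inv(np.array(g['cam_to_world']));K=np.array(g['mtx'])
pr=lambda P:(lambda u:(u[:2]/u[2]).round(1))(K@(W@np.append(dw(*P),1))[:3])
save(g,'s6.png')
def rows(n,col,r0,r1):
    h=cv2.cvtColor(cv2.imread('pics/'+n),cv2.COLOR_BGR2HSV)[r0:r1,col-1:col+2].astype(int).mean(1)
    ok=np.where((h[:,1]>140)&(h[:,0]<20))[0]+r0
    return ok.min(),ok.max()+1
for c in (290,300,330):
    print('shut',c,rows('s3.png',c,235,290),'up',c,rows('s6.png',c,185,245))
print('pred shut',[pr((x,y,109)) for y in (12,112) for x in(-40,0,40)])
for a in(1.47,1.57,1.67):
    ca,sa=np.cos(a),np.sin(a)
    print(a,[pr((x,12+r*ca+3*sa,106+r*sa-3*ca if 0 else 106+r*sa)) for r in(3,100) for x in(-40,40)])
```

```text
shut 290 (np.int64(242), np.int64(275)) up 290 (np.int64(199), np.int64(238))
shut 300 (np.int64(243), np.int64(274)) up 300 (np.int64(187), np.int64(239))
shut 330 (np.int64(245), np.int64(278)) up 330 (np.int64(201), np.int64(240))
pred shut [array([332.6, 241.8]), array([312.6, 240.6]), array([292.9, 239.3]), array([326.6, 275.1]), array([304.7, 273.6]), array([283., 272.])]
1.47 [array([332.4, 242.8]), array([292.6, 240.3]), array([331.6, 203.9]), array([288.5, 201.7])]
1.57 [array([332.4, 242.7]), array([292.6, 240.2]), array([332.2, 200.8]), array([289.5, 198.6])]
1.67 [array([332.4, 242.6]), array([292.6, 240.1]), array([332.8, 198.2]), array([290.5, 196. ])]
```

Run:
```python
from h import *
p,q,s=cur();print(s['clock'],wd(p),s['force'],s['grip_width'],abs(s['qd']).max());print(job.job_done())
```

```text
13.45 [3.88395807e-01 1.48492221e+01 3.99257934e+02] [2.92384183 1.74720347 7.54185616] 0.04318908382251243 0.001382103746517832
the job is handed in; nothing more can be done
None
```

I handed the job in at 13.45 s with the flap standing upright and still gripped by its bar; the hand-in gave no verdict.

- **Lever:** I pushed the knob with closed fingers until the force jumped to about 27 N, which showed the lever was on its stop. I then eased off and lifted clear. The next picture showed the knob back at rest with the flap still shut. At the end the arm hid the knob, so I could not look at it again, but nothing touched it after that picture.
- **Flap:** I gripped the bar across its end faces at 30 N, with the fingers stopping at about 43–44 mm on the 44 mm bar. I then swung it up through a quarter circle. The distance the arm moved gives an angle of about 1.567 rad. The side camera agrees to within about 0.05 rad, against an allowance of 0.11.
- **Last readings:** The arm was still and the bar was held (opening 43.2 mm). An outside force of about 8 N remained on the tool, mostly vertical.
- **Jar and tin:** Both were standing and looked unmoved in the last pictures. I did not measure their positions again.

No check failed. The only disagreement was that the bar appeared about 2–3 mm from where I had predicted it, and I allowed for that when gripping.

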